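# Load the swivel base with balls and lock it

### The arm

A 7-joint arm with a two-finger parallel gripper is mounted at the origin on the work surface. World frame = base frame: x ahead of the robot, y to its left, z up, the work surface at z = 0. Lengths are in mm, angles in rad, forces in N, time in s.
With the tool pointing down it reaches from about 425 to 875 mm from the base axis. Payload 8.4 kg.
Tool frame: the origin (TCP) lies on the mounting face of the last link; the fingertips stand 182 mm ahead of it and the grasp point (between the pads) lies 164 mm ahead of it; z points along the fingers, y is the line along which they close (so a half turn about z gives the same grasp; the last joint's range is limited). The gripper opens to 87 mm and grips with 3 to 60 N. Pads are 19 mm wide; open, the fingers measure 117 mm over their backs; the gripper's body (75 mm by 190 mm) begins 51 mm behind the grasp point.
Start: joints at [1.18, 0.333, 0.04, 1.465, -0.013, 1.343, -0.059], TCP at [186.969, -622.508, 404.746] pointing down, gripper open.
Joint ranges: [-2.58, 2.58], [-0.38, 2.09], [-1.3, 1.39], [0.25, 2.4], [-1.5, 4.64], [0.08, 2.09], [-2.65, 2.65]. Speed limits (rad/s): [2.22, 2.22, 2.79, 2.79, 3.14, 3.14, 3.14].

### API

Orientations are given as [roll, pitch, yaw] about the fixed x, y, z axes, in that order (R = Rz(yaw) Ry(pitch) Rx(roll)).
In Python, from workcell import * gives the robot as it stands.
- The arm moves only by the tool send_rows, never from a script. Its argument "steps" is a list that holds one entry, the list of rows, each a list of 5 numbers: the opening, from -1 (shut) to 1 (fully open), then the shift along the tool's x, y, z each as a share of 10 cm, from -1 to 1, then the turn about the tool's z as a share of 4 degrees, from -1 to 1. In form: [[[hand, tx, ty, tz, twist], ...]]. A call has 1 to 10 rows; each row shifts and turns the commanded pose from where the row before left it, along the tool's axes as they then stand; what a row does not reach is not made up. A row lasts 1/12 s, in which the tool goes at most 41.7 mm and 7.16 degrees, less where a joint would pass 70% of its speed; a pose out of reach is approached as far as the arm can. A call with a number of a shift or a turn outside -1 to 1 is refused whole. A call with a gripper value outside its range is refused whole. The fingers move at their own pace and stop on an object; "force" is the grip in N (left out, the last holds). Time passes only in rows, so rows that do not move let the fingers close. It gives the time, the measured TCP pose, the force, the opening and the grip force at its end, in the units of the state.
- read_state(): the state, without advancing time (a new reading comes with each control period).
- camera(name): name is "scene" or "side" or "wrist"; returns a dict with "pixels" (480x640x3 uint8, red, green, blue), "vfov" (degrees; the focal length in pixels is half the picture's height over the tangent of half this angle, whatever the lens; pixels are square), "cx", "cy" (the principal point, pixels), "cam_to_world" (4x4, takes a point from camera to world coordinates); the wrist camera has in their place "T_tool_cam" (4x4, takes a point from camera to tool coordinates, whose origin is the TCP and whose axes are the flange's). Camera axes: x right, y down, z forward; pixel columns grow to the right and rows downward; lengths in mm; the calibration is good to about 2 mm. A picture is of the moment at which its call begins: read the wrist's pose just before it. There is no depth.
- hand_in(): hands the job in; it is judged then, once.
The state is a dict: "t": time; "joints": joint angles; "qvel": joint speeds; "effort": joint torques, N m; "tool_pos": TCP position; "tool_rot": TCP orientation; "contact_force": force on the tool from outside, world axes, zero at the start; "ft_torque": the same for the moment, N m; "grip_width": opening from 0.0 (shut) to 1.0 (fully open); "grasp_force": force on a finger pad.
Only numpy, scipy, OpenCV 4.12 (cv2) and the standard library are available. Lean on these libraries where they do the work, as an engineer would, in place of code of your own. Each camera call takes 0.05 s, during which the arm holds its last target. There are 200 camera calls.

### The job

Fill the swivel base on the bench: take the three steel balls from the blue tray one at a time and drop one into each of its three empty pockets, so that all six pockets hold a ball. Then take the steel lock pin from its stand and push it fully home in the hole of the square boss in the base's corner, and let go. Leave the other things on the bench where they are.

Things in the scene. Friction and masses are not known exactly. Their poses are not given: they have to be found in the camera images.
- base: Square swivel base, 200 x 200 mm, fixed, grey plate on a black underbody, top face 22 mm above the bench. Origin: centre of its underside. Six round black-floored pockets (30 mm across, 11 mm deep) on a 62 mm radius circle; three, varying, start empty. Steel boss in the middle (40 mm across, 4 mm high); at the +x +y corner a square aluminium lock boss, 30 x 30 mm, 12 mm high.
- pocket1 (a point): Point where the centre of a ball lies when it sits in the pocket at 15 degrees: 25 mm above the bench, 3 mm above the plate's top face.
- pocket2 (a point): Point where the centre of a ball lies when it sits in the pocket at 75 degrees: 25 mm above the bench, 3 mm above the plate's top face.
- pocket3 (a point): Point where the centre of a ball lies when it sits in the pocket at 135 degrees: 25 mm above the bench, 3 mm above the plate's top face.
- pocket4 (a point): Point where the centre of a ball lies when it sits in the pocket at 195 degrees: 25 mm above the bench, 3 mm above the plate's top face.
- pocket5 (a point): Point where the centre of a ball lies when it sits in the pocket at 255 degrees: 25 mm above the bench, 3 mm above the plate's top face.
- pocket6 (a point): Point where the centre of a ball lies when it sits in the pocket at 315 degrees: 25 mm above the bench, 3 mm above the plate's top face.
- lock_hole (a point): Centre of the mouth of the lock hole, on top of the lock boss 34 mm above the bench, at x 76 mm, y 76 mm in the base's frame. The hole is vertical, 10 mm across, 34 mm deep (right through).
- tray: Blue plastic ball tray fixed to the bench, 156 (its x) x 54 (its y) x 16 mm high, with three round dimples 30 mm across, 5 mm deep, in a row at x = -50, 0, +50 mm, holding the three loose balls at the start. Origin: centre of its underside. Tray and pin stand may be on either side of the base.
- ball1: Bright steel ball, 28 mm across, about 90 g; origin at its centre (its orientation means nothing). All six balls are alike; any three may be in the tray at the start, with centre 25 mm above the bench (9 mm above the tray's top), the other three already in pockets.
- ball2: Bright steel ball, 28 mm across, about 90 g; origin at its centre (its orientation means nothing). All six balls are alike; any three may be in the tray at the start, with centre 25 mm above the bench (9 mm above the tray's top), the other three already in pockets.
- ball3: Bright steel ball, 28 mm across, about 90 g; origin at its centre (its orientation means nothing). All six balls are alike; any three may be in the tray at the start, with centre 25 mm above the bench (9 mm above the tray's top), the other three already in pockets.
- ball4: Bright steel ball, 28 mm across, about 90 g; origin at its centre (its orientation means nothing). All six balls are alike; any three may be in the tray at the start, with centre 25 mm above the bench (9 mm above the tray's top), the other three already in pockets.
- ball5: Bright steel ball, 28 mm across, about 90 g; origin at its centre (its orientation means nothing). All six balls are alike; any three may be in the tray at the start, with centre 25 mm above the bench (9 mm above the tray's top), the other three already in pockets.
- ball6: Bright steel ball, 28 mm across, about 90 g; origin at its centre (its orientation means nothing). All six balls are alike; any three may be in the tray at the start, with centre 25 mm above the bench (9 mm above the tray's top), the other three already in pockets.
- stand: Aluminium pin stand fixed to the bench, 50 x 50 x 32 mm, with a vertical through hole 10 mm across in the middle that holds the pin at the start. Origin at the centre of its underside.
- pin: Steel lock pin: shaft 8 mm across, 30 mm long, with a pointed end, under a cylindrical head 18 mm across and 22 mm tall (52 mm in all), about 50 g. Origin at the tip of the shaft, z along it towards the head. At the start it stands in the stand, the head's shoulder resting on the stand's top, tip 2 mm above the bench.
- screwdriver: screwdriver with black handle lying on the bench (bystander)
- tape: cardboard roll core, 90 mm across, 20 mm tall, lying flat (bystander); origin at its underside
- foot_a: black rubber foot, disc 38 mm across, 14 mm tall (bystander); origin at its underside
- foot_b: second rubber foot, same as foot_a (bystander); origin at its underside
- collar: dark steel collar, 44 mm across, 26 mm bore, 12 mm tall, lying flat (bystander); origin at its underside
- can: closed grey can, 60 mm across, 85 mm tall, standing (bystander); origin at its underside

How it is judged (in metres and radians):
On the way, in this order (a step that is already met when the one before it is completed fails the run):
1. all six balls sit in the pockets of the base, one in each ((distance between ball1 and pocket1 below 0.005 m or distance between ball1 and pocket2 below 0.005 m or distance between ball1 and pocket3 below 0.005 m or distance between ball1 and pocket4 below 0.005 m or distance between ball1 and pocket5 below 0.005 m or distance between ball1 and pocket6 below 0.005 m) and (distance between ball2 and pocket1 below 0.005 m or distance between ball2 and pocket2 below 0.005 m or distance between ball2 and pocket3 below 0.005 m or distance between ball2 and pocket4 below 0.005 m or distance between ball2 and pocket5 below 0.005 m or distance between ball2 and pocket6 below 0.005 m) and (distance between ball3 and pocket1 below 0.005 m or distance between ball3 and pocket2 below 0.005 m or distance between ball3 and pocket3 below 0.005 m or distance between ball3 and pocket4 below 0.005 m or distance between ball3 and pocket5 below 0.005 m or distance between ball3 and pocket6 below 0.005 m) and (distance between ball4 and pocket1 below 0.005 m or distance between ball4 and pocket2 below 0.005 m or distance between ball4 and pocket3 below 0.005 m or distance between ball4 and pocket4 below 0.005 m or distance between ball4 and pocket5 below 0.005 m or distance between ball4 and pocket6 below 0.005 m) and (distance between ball5 and pocket1 below 0.005 m or distance between ball5 and pocket2 below 0.005 m or distance between ball5 and pocket3 below 0.005 m or distance between ball5 and pocket4 below 0.005 m or distance between ball5 and pocket5 below 0.005 m or distance between ball5 and pocket6 below 0.005 m) and (distance between ball6 and pocket1 below 0.005 m or distance between ball6 and pocket2 below 0.005 m or distance between ball6 and pocket3 below 0.005 m or distance between ball6 and pocket4 below 0.005 m or distance between ball6 and pocket5 below 0.005 m or distance between ball6 and pocket6 below 0.005 m)), for 0.2 s.
2. the lock pin is fully home in the lock hole (horizontal distance between pin and lock_hole below 0.004 m and z of pin in the frame of lock_hole below -0.027 m and angle between pin's own z axis and vertical below 0.12 rad), for 0.2 s.
At the end, for the whole second after the job is handed in: Each ball is at rest, its centre within 5 mm of a pocket's seat point, so each pocket holds one; the pin is at rest and released in the lock hole, its tip at least 27 mm below the mouth (30 is fully home), within 4 mm of the hole's axis and 0.12 rad of upright (all of step 1 and all of step 2 and linear speed of each of pin, ball1, ball2, ball3, ball4, ball5, ball6 below 0.02 m/s); the robot touches nothing.
It fails at once if a bystander (screwdriver, roll core, rubber feet, collar, can) is moved by more than 30 mm (distance of any of screwdriver, tape, foot_a, foot_b, collar, can from where it was at the start of the episode above 0.03 m).
It also fails if it takes over 72 s, if anything falls off the work surface, if the arm or the gripper's body presses on something with over 40 N, if the wrist force passes 120 N, or if a joint passes its speed limit or range.

## Working session

There is one attempt and no reset: what is moved stays moved. The work goes in short steps, Python scripts to look and compute and a tool call to move; the robot and the scene stay as the last step left them, time stands still between calls to the robot, and variables do not carry over. Pictures are saved under pics/ and viewed, at most 10 in all, crops included, and the job is handed in when it is done.

Besides the shell and the picture viewer there is one more tool, called after "Request:" as name(argument=value, ...) on one line, values as JSON. send_rows: Moves the arm, as the interface text tells. Shift numbers are shares of 10 cm and turn numbers shares of 4 degrees, none past 1 either way. Its arguments: {"type":"object","properties":{"steps":{"type":"array"},"force":{"type":"number"}},"required":["steps"]}

```bash
ls; mkdir -p pics; cat > h.py <<'E'
from workcell import *
import numpy as np, cv2
from scipy.spatial.transform import Rotation as R
def grab(name):
    s=read_state(); c=camera(name)
    im=cv2.cvtColor(np.asarray(c["pixels"],np.uint8),cv2.COLOR_RGB2BGR)
    f=240/np.tan(np.radians(c["vfov"])/2)
    if name=="wrist":
        T=np.eye(4);T[:3,:3]=R.from_euler('xyz',s["tool_rot"]).as_matrix();T[:3,3]=s["tool_pos"]
        M=T@np.array(c["T_tool_cam"])
    else: M=np.array(c["cam_to_world"])
    return im,dict(f=f,cx=c["cx"],cy=c["cy"],M=M,s=s,extra={k:v for k,v in c.items() if k!="pixels"})
def ray(k,u,v,z):
    d=k["M"][:3,:3]@np.array([(u-k["cx"])/k["f"],(v-k["cy"])/k["f"],1]);o=k["M"][:3,3]
    return (o+d*(z-o[2])/d[2])[:2]
def proj(k,p):
    q=np.linalg.inv(k["M"])@np.append(p,1);return k["f"]*q[:2]/q[2]+[k["cx"],k["cy"]]
E
python3 - <<'E'
from h import *
for n in ("scene","side","wrist"):
    im,k=grab(n);cv2.imwrite(f"pics/{n}0.png",im);print(n,k["f"],k["cx"],k["cy"],k["M"].round(3).tolist(),list(k["extra"]))
print(k["s"], k["extra"])
E
```

```text
pics
scene 614.7817760518417 309.57588279084314 239.70795521976316 [[-0.57, 0.545, -0.614, 1233.879], [0.821, 0.358, -0.444, 521.494], [-0.022, -0.758, -0.652, 820.747], [0.0, 0.0, 0.0, 1.0]] ['vfov', 'cx', 'cy', 'cam_to_world']
side 471.0676666660739 313.8976383952832 231.9414985245826 [[-0.932, -0.27, 0.243, 275.32], [-0.363, 0.714, -0.599, 595.569], [-0.011, -0.646, -0.763, 807.418], [0.0, 0.0, 0.0, 1.0]] ['vfov', 'cx', 'cy', 'cam_to_world']
wrist 410.51446085810187 326.2447149576823 239.13423150999375 [[0.288, -0.917, -0.276, 262.064], [-0.958, -0.276, -0.081, -599.765], [-0.002, 0.288, -0.958, 383.638], [0.0, 0.0, 0.0, 1.0]] ['vfov', 'cx', 'cy', 'T_tool_cam']
{'t': 0.1, 'joints': array([ 1.17981861,  0.3338524 ,  0.03992678,  1.46618988, -0.01337138,
        1.34334417, -0.05852776]), 'qvel': array([ 1.12516825e-03, -1.43149193e-03, -1.59292946e-03, -2.18199151e-03,
        6.32553360e-06,  3.43648072e-04,  3.65824141e-04]), 'effort': array([ 4.48216990e-03, -6.57809043e+01,  1.34048089e+00, -4.04703856e+01,
       -5.96278533e-02,  4.10433509e-02,  3.94584606e-05]), 'tool_pos': array([ 186.88572048, -622.37981202,  403.93747128]), 'tool_rot': array([-3.14007155e+00,  1.47191127e-04,  2.91690319e-01]), 'contact_force': array([-0.74617974, -0.40617491, -0.36005708]), 'ft_torque': array([ 0.01371991, -0.01536396,  0.02429664]), 'grasp_force': 0.0, 'grip_width': 1.0041762880969751} {'vfov': 60.62386827159765, 'cx': 326.2447149576823, 'cy': 239.13423150999375, 'T_tool_cam': array([[ 3.70591135e-04, -9.57711221e-01, -2.87730914e-01,
         7.85093855e+01],
       [ 9.99999861e-01,  4.62546487e-04, -2.51606183e-04,
        -9.43281959e-03],
       [ 3.74054988e-04, -2.87730781e-01,  9.57711260e-01,
         2.02875899e+01],
       [ 0.00000000e+00,  0.00000000e+00,  0.00000000e+00,
         1.00000000e+00]])}
```

View pics/scene0.png

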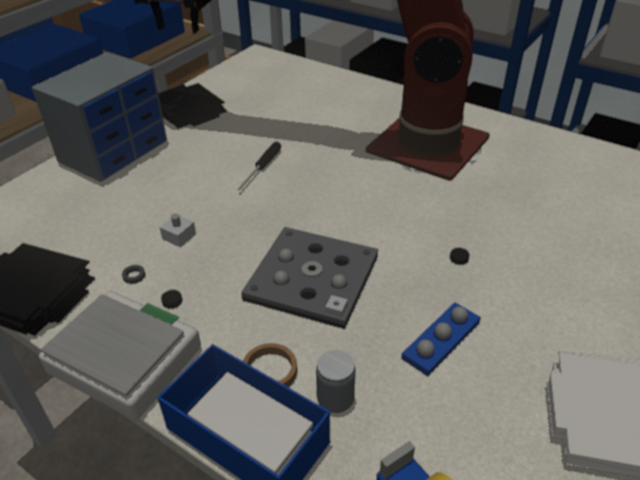

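View pics/side0.png

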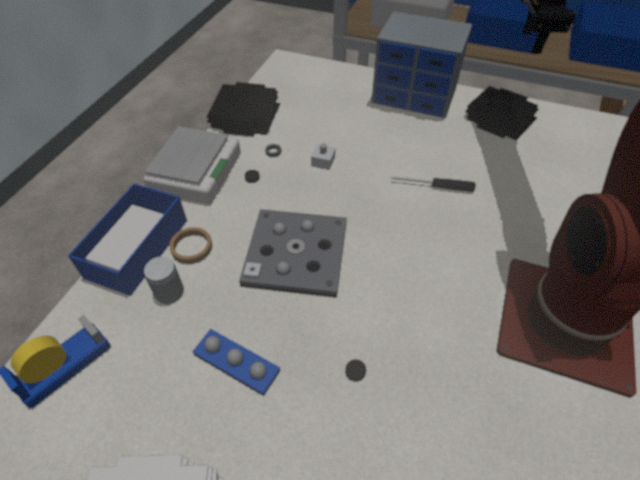

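Scene: base centre at about (311,268) with lock boss at (337,303), empty pockets at (316,248), (341,260), (308,293); tray balls at (426,348), (443,331), (460,315); pin at (177,218). Side: same layout, boss (253,269), empty pockets (267,250), (324,244), (313,266); can near the tray at (163,280).

```bash
python3 - <<'E'
from h import *
P={"scene":dict(centre=(311,268,26),boss=(337,303,34),e1=(316,248,11),e2=(341,260,11),e3=(308,293,11),f1=(286,255,25),f2=(281,277,25),f3=(339,281,25),b1=(426,348,25),b2=(443,331,25),b3=(460,315,25),pin=(176,216,54),can=(335,362,85),foot=(459,256,14),scr=(255,170,10),col=(133,273,12),footb=(171,298,14)),
"side":dict(centre=(295,246,26),boss=(253,269,34),e1=(324,244,11),e2=(313,266,11),e3=(267,250,11),f1=(307,225,25),f2=(279,228,25),f3=(283,267,25),b1=(211,343,25),b2=(234,356,25),b3=(258,369,25),pin=(322,147,54),can=(160,268,85),foot=(355,370,14),scr=(435,184,10),col=(273,150,12),footb=(252,176,14))}
ks={n:grab(n)[1] for n in P}
for o in P["scene"]:
    print(o,[ray(ks[n],*P[n][o]).round(0).tolist() for n in P])
E
```

```text
centre [[551.0, 29.0], [547.0, 33.0]]
boss [[606.0, 123.0], [601.0, 123.0]]
e1 [[485.0, -5.0], [496.0, -6.0]]
e2 [[487.0, 56.0], [496.0, 58.0]]
e3 [[596.0, 53.0], [604.0, 53.0]]
f1 [[546.0, -33.0], [546.0, -32.0]]
f2 [[600.0, -4.0], [600.0, -2.0]]
f3 [[550.0, 91.0], [549.0, 91.0]]
b1 [[603.0, 294.0], [603.0, 294.0]]
b2 [[554.0, 302.0], [552.0, 302.0]]
b3 [[505.0, 310.0], [501.0, 309.0]]
pin [[599.0, -268.0], [596.0, -260.0]]
can [[749.0, 211.0], [745.0, 215.0]]
foot [[354.0, 242.0], [344.0, 245.0]]
scr [[335.0, -280.0], [310.0, -276.0]]
col [[738.0, -256.0], [729.0, -251.0]]
footb [[747.0, -146.0], [735.0, -142.0]]
```

Request:
send_rows(steps=[[[1, 0, 0, 0, 0.9], [1, 0, 0, 0, 0.9], [1, 0, 0, 0, 0.9], [1, 0, 0, 0, 0.9], [1, 0, 0, 0, 0.9], [1, 0, 0, 0, 0.9], [1, 0, 0, 0, 0.9], [1, 0.26, -0.28, 0, 0], [1, 0.26, -0.28, 0, 0], [1, 0.26, -0.28, 0, 0]]])

```text
t: 1.08
tool_pos: [277.0, -550.2, 404.5]
tool_rot: [-3.141, 0.0, -0.15]
contact_force: [0.9, -0.4, 0.2]
grip_width: 1.0
grasp_force: 0.0
```

Request:
send_rows(steps=[[[1, 0.26, -0.28, 0, 0], [1, 0.26, -0.28, 0, 0], [1, 0.26, -0.28, 0, 0], [1, 0.26, -0.28, 0, 0], [1, 0.26, -0.28, 0, 0], [1, 0.26, -0.28, 0, 0], [1, 0.26, -0.28, 0, 0], [1, 0.26, -0.28, 0, 0], [1, 0.26, -0.28, 0, 0], [1, 0.26, -0.28, 0, 0]]])

```text
t: 1.92
tool_pos: [576.1, -311.0, 404.8]
tool_rot: [-3.142, -0.0, -0.148]
contact_force: [0.3, 0.1, -0.2]
grip_width: 0.997
grasp_force: 0.0
```

Request:
send_rows(steps=[[[1, 0.26, -0.28, 0, 0], [1, 0.26, -0.28, 0, 0], [1, 0, 0, 0, 0], [1, 0, 0, 0, 0], [1, 0, 0, 0, 0]]])

```text
t: 2.33
tool_pos: [634.6, -264.8, 404.3]
tool_rot: [3.141, 0.001, -0.148]
contact_force: [-0.0, -0.5, -0.1]
grip_width: 1.002
grasp_force: 0.0
```

```bash
python3 - <<'E'
from h import *
im,k=grab("wrist");cv2.imwrite("pics/w1.png",im)
print(k["s"]["tool_pos"],proj(k,[597,-264,54]))
E
```

```text
[ 634.59230507 -264.81193127  404.32860156] [331.41583902 257.53536035]
```

View pics/w1.png

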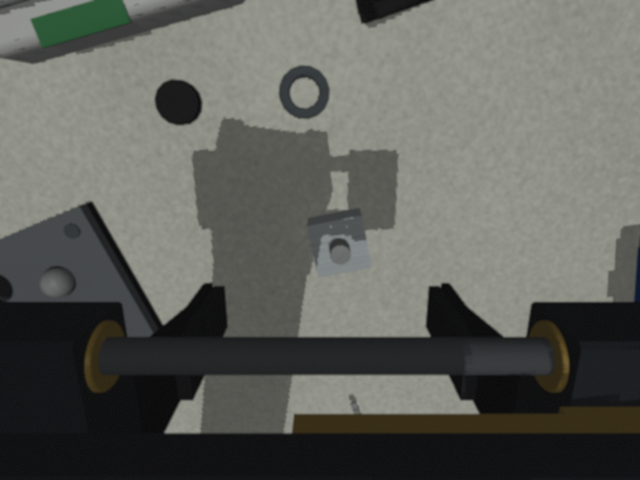

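The wrist view shows the pin head at about (340,248) on the stand, collar (304,92), foot (178,102); fingers hide everything below row 290.

Request:
send_rows(steps=[[[1, -0.22, -0.34, 0, 0], [1, -0.22, -0.34, 0, 0], [1, -0.22, -0.34, 0, 0], [1, -0.22, -0.34, 0, 0], [1, -0.22, -0.34, 0, 0], [1, -0.22, -0.34, 0, 0], [1, -0.22, -0.34, 0, 0], [1, -0.22, -0.34, 0, 0], [1, 0, 0, 0, 0], [1, 0, 0, 0, 0]]])

```text
t: 3.22
tool_pos: [499.7, 31.2, 405.5]
tool_rot: [3.141, -0.002, -0.146]
contact_force: [0.2, -0.6, 0.2]
grip_width: 0.998
grasp_force: 0.0
```

```bash
python3 - <<'E'
from h import *
import pickle
im,k=grab("wrist");cv2.imwrite("pics/w2.png",im);pickle.dump(k,open("k2.pkl","wb"))
print(k["s"]["tool_pos"],k["s"]["tool_rot"])
E
```

```text
[499.68707335  31.17826735 405.54162975] [ 3.14107440e+00 -1.62327512e-03 -1.46089632e-01]
```

View pics/w2.png

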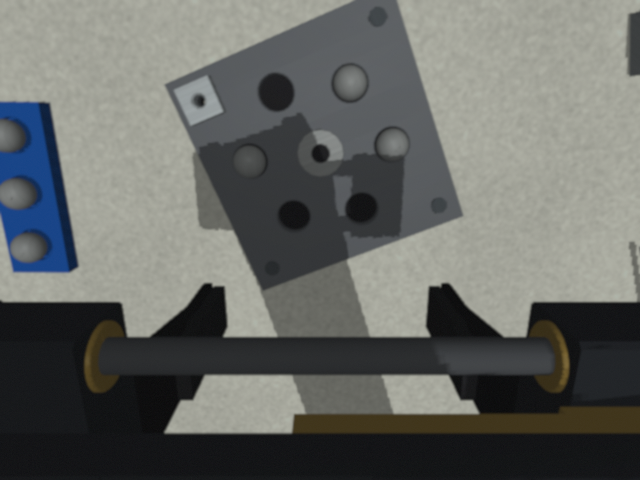

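Request:
send_rows(steps=[[[1, -0.05, -0.38, 0, 0], [1, -0.05, -0.38, 0, 0], [1, -0.05, -0.38, 0, 0], [1, -0.05, -0.38, 0, 0], [1, -0.05, -0.38, 0, 0], [1, -0.05, -0.38, 0, 0], [0, -0.05, -0.38, 0, 0], [0, 0, 0, 0, 0], [0, 0, 0, 0, 0], [0, 0, 0, 0, 0]]])

```text
t: 4.1
tool_pos: [506.8, 296.6, 404.2]
tool_rot: [3.14, 0.0, -0.151]
contact_force: [0.4, -1.0, 0.2]
grip_width: 0.779
grasp_force: 0.0
```

```bash
python3 - <<'E'
from h import *
import pickle
im,k=grab("wrist");cv2.imwrite("pics/w3.png",im);pickle.dump(k,open("k3.pkl","wb"))
print(k["s"]["tool_pos"],k["s"]["tool_rot"],k["s"]["grip_width"])
E
```

```text
[506.82736617 296.55291018 404.21326449] [ 3.14043647e+00  2.87383996e-04 -1.51091532e-01] 0.7794275975272222
```

View pics/w3.png

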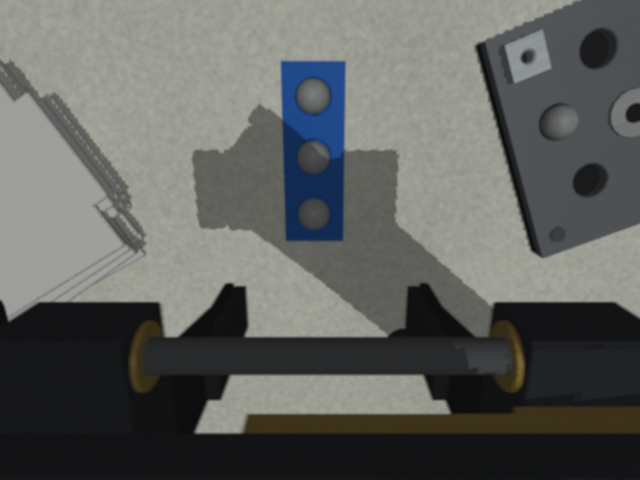

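Base view: empty pockets at (276,91), (294,215), (361,207), balls at (350,83), (392,144), (250,161), lock hole (199,100), centre hole (320,153). Tray view: balls at (313,97), (314,157), (314,214).

```bash
cat >> h.py <<'E'
def fit(src,dst):
    a=src-src.mean(0);b=dst-dst.mean(0);U,S,Vt=np.linalg.svd(a.T@b)
    Rm=(U@np.diag([1,np.linalg.det(U@Vt)])@Vt).T;t=dst.mean(0)-Rm@src.mean(0)
    return Rm,t,dst-(src@Rm.T+t)
def blob(im,u,v,lo,hi,r=30):
    g=cv2.cvtColor(im,cv2.COLOR_BGR2GRAY)
    m=cv2.inRange(g,lo,hi);n,l,st,c=cv2.connectedComponentsWithStats(m)
    i=l[int(v),int(u)];return c[i],st[i]
E
python3 - <<'E'
from h import *
import pickle
k2=pickle.load(open("k2.pkl","rb"));k3=pickle.load(open("k3.pkl","rb"))
im=cv2.imread("pics/w2.png");g=cv2.cvtColor(im,cv2.COLOR_BGR2GRAY)
for u,v in((276,91),(294,215),(361,207),(199,100),(320,153)):
    print((u,v),g[v,u],[ (c.round(1).tolist(),s.tolist()) for c,s in [blob(im,u,v,0,int(g[v,u])+14)]])
pk=lambda a:62*np.array([np.cos(np.radians(a)),np.sin(np.radians(a))])
obs=[(276,91,22,pk(15)),(294,215,22,pk(135)),(361,207,22,pk(195)),(350,83,25,pk(315)),(392,144,25,pk(255)),(250,161,25,pk(75)),(199,100,34,np.array([76,76.])),(320,153,26,np.zeros(2))]
dst=np.array([ray(k2,*o[:3]) for o in obs]);src=np.array([o[3] for o in obs])
Rm,t,e=fit(src,dst);print(t,np.degrees(np.arctan2(Rm[1,0],Rm[0,0])));print(e.round(1).tolist())
for n,a in((1,15),(3,135),(4,195)):print(n,(Rm@pk(a)+t).round(1))
print("lock",Rm@[76,76]+t)
im=cv2.imread("pics/w3.png");hs=cv2.cvtColor(im,cv2.COLOR_BGR2HSV)
print([ray(k3,u,v,25).round(1).tolist() for u,v in((313,97),(314,157),(314,214))])
c=np.array([ray(k3,u,v,16) for u,v in((281,62),(345,62),(343,240),(287,240))]);print(c.round(1).tolist(),c.mean(0))
g=cv2.cvtColor(cv2.imread("pics/w1.png"),cv2.COLOR_BGR2GRAY);print(g[200:285:4,304:376:4])
E
```

```text
(276, 91) 32 [([275.8, 91.8], [259, 74, 34, 37, 973])]
(294, 215) 18 [([293.8, 214.9], [279, 201, 31, 29, 690])]
(361, 207) 21 [([361.3, 207.4], [347, 193, 30, 30, 716])]
(199, 100) 40 [([200.1, 100.6], [197, 97, 7, 9, 41])]
(320, 153) 24 [([319.5, 153.4], [312, 146, 16, 16, 197])]
[548.82422451  28.61825154] 13.260453154859267
[[0.2, -0.1], [0.7, -0.4], [1.1, 0.4], [-0.9, 0.2], [-0.1, 0.3], [-0.3, -0.4], [-0.3, -0.4], [-0.4, 0.4]]
1 [603.4  58. ]
3 [496.1  61.2]
4 [494.2  -0.7]
lock [605.36514303 120.02462185]
[[600.6, 292.7], [552.2, 299.7], [502.5, 307.7]]
[[632.1, 314.8], [624.1, 262.4], [471.8, 285.4], [479.6, 337.2]] [551.89374757 299.93000286]
[[ 87  89  89  90  88  90  95 148 142 149 145  98  89  91  87  89  91  92]
 [ 90  87  93  94  91  90 118 145 142 148 144 105  89  92  93  91  94  90]
 [ 92  89  93  92  93  90 138 141 126 145 145 112  82  75  87  91  91  90]
 [ 89  89  90  89  87  87  89  83  74  67  63  63  62  62  71  87  91  90]
 [ 90  87  81  73  65  63  62  62  62  62  62  69  79  73  79  91  90  88]
 [ 91  70  62  63  62  62  64  68  74  79  89  85  83  82  83  88 
[... 509 characters left out ...]
134 134 135 135 143 146]
 [ 89  88  86  81 129 132 126 105 110 109 107 107 133 134 134 135 139 144]
 [ 88  89  95  83 135 135 133 107 107 106 107 107 135 134 132 132 133 143]
 [ 87  91  99  91 135 135 136 114 104 106 106 115 132 132 132 132 132 138]
 [ 89  89 132 100 133 131 132 133 127 118 125 131 131 132 134 134 133 140]
 [ 91  90 138 127 132 132 131 131 132 133 133 133 133 133 132 135 136 147]
 [ 89  91 144 142 132 133 133 132 132 133 137 136 138 139 141 139 144 142]
 [ 89 139 141 144 133 136 137 141 138 143 145 144 142 139 142 140 143 143]
 [ 88 142 143 143 139 144 145 144 144 145 146 142 140 140 144 148 147 142]
 [ 94 143 147 140 140 143 137 139 146 143 142 147 143 142 142 142 140 141]]
```

Request:
send_rows(steps=[[[0, -0.06, -0.1, 0.3, 0], [0, 0, 0, 0.35, 0], [0, 0, 0, 0.38, 0], [0, 0, 0, 0.38, 0], [0, 0, 0, 0.3, 0], [0, 0, 0, 0.2, 0], [0, 0, 0, 0.12, 0], [0, 0, 0, 0, 0], [0, 0, 0, 0, 0]]], force=20)

```text
t: 4.9
tool_pos: [501.9, 308.0, 202.0]
tool_rot: [3.141, -0.001, -0.151]
contact_force: [0.0, -0.0, 0.5]
grip_width: 0.503
grasp_force: 0.0
```

Request:
send_rows(steps=[[[-0.6, 0, 0, 0, 0], [-0.6, 0, 0, 0, 0], [-0.6, 0, 0, 0, 0], [-0.6, 0, 0, 0, 0], [-0.6, 0, 0, 0, 0], [-0.6, 0, 0, 0, 0]]], force=20)

```text
t: 5.4
tool_pos: [501.2, 309.3, 202.2]
tool_rot: [-3.141, -0.001, -0.148]
contact_force: [-0.3, -0.2, 4.5]
grip_width: 0.307
grasp_force: 20.0
```

Request:
send_rows(steps=[[[-0.6, 0, 0, -0.3, 0], [-0.6, 0, 0, -0.3, 0], [-0.6, 0.04, 0.35, 0, 0], [-0.6, 0.04, 0.35, 0, 0], [-0.6, 0.04, 0.35, 0, 0], [-0.6, 0.05, 0.35, 0, 0], [-0.6, 0.05, 0.35, 0, 0], [-0.6, 0.05, 0.35, 0, 0], [-0.6, 0.04, 0.35, 0, 0], [-0.6, 0, 0, 0, 0]]])

```text
t: 6.23
tool_pos: [495.1, 55.2, 261.3]
tool_rot: [3.138, 0.001, -0.156]
contact_force: [0.1, -0.4, -1.3]
grip_width: 0.306
grasp_force: 20.0
```

Request:
send_rows(steps=[[[-0.6, 0, 0, 0.2, 0], [-0.6, 0, 0, 0.2, 0], [-0.6, 0, 0, 0.1, 0], [-0.6, 0, 0, 0.04, 0], [-0.6, 0, 0, 0, 0], [-0.6, 0, 0, 0, 0]]])

```text
t: 6.73
tool_pos: [495.6, 62.9, 208.2]
tool_rot: [-3.141, -0.0, -0.147]
contact_force: [0.2, -0.4, -0.7]
grip_width: 0.304
grasp_force: 20.0
```

Request:
send_rows(steps=[[[-0.1, 0, 0, 0, 0], [-0.1, 0, 0, 0, 0], [-0.1, 0, 0, 0, 0], [-0.1, 0, 0, 0, 0], [-0.1, 0, 0, -0.15, 0], [-0.1, 0, 0, -0.25, 0], [-0.1, 0, 0, -0.25, 0], [-0.1, 0, 0, 0, 0]]])

```text
t: 7.4
tool_pos: [497.0, 63.0, 277.4]
tool_rot: [-3.14, -0.007, -0.148]
contact_force: [1.0, -0.4, 0.6]
grip_width: 0.447
grasp_force: 0.0
```

```bash
python3 - <<'E'
from h import *
s=read_state();print(s["tool_pos"],s["tool_rot"],s["grip_width"])
a=[]
for n,(x0,y0,x1,y1) in dict(scene=(200,180,420,370),side=(200,180,420,320)).items():
    im,k=grab(n);a.append(cv2.resize(im[y0:y1,x0:x1],(400,380)))
cv2.imwrite("pics/c1.png",np.hstack(a))
E
```

```text
[496.96841283  63.01573234 277.4386833 ] [-3.14004255 -0.00664684 -0.14794429] 0.44655057240198814
```

View pics/c1.png

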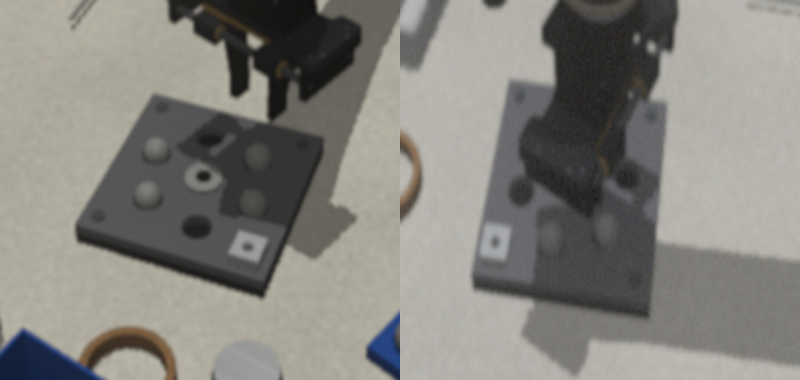

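The crop shows the ball seated in pocket 3 at (257,157); two pockets remain empty at (210,138) and (197,226).

Request:
send_rows(steps=[[[0, 0.03, -0.35, 0, 0], [0, 0.03, -0.35, 0, 0], [0, 0.03, -0.35, 0, 0], [0, 0.03, -0.35, 0, 0], [0, 0.03, -0.35, 0, 0], [0, 0.03, -0.35, 0, 0], [0, 0.02, -0.33, 0, 0], [0, 0, 0, 0, 0], [0, 0, 0, 0.25, 0], [0, 0, 0, 0.25, 0]]])

```text
t: 8.33
tool_pos: [551.0, 301.0, 222.1]
tool_rot: [-3.14, -0.001, -0.147]
contact_force: [0.2, -0.2, -0.1]
grip_width: 0.501
grasp_force: 0.0
```

Request:
send_rows(steps=[[[0, 0, 0, 0.15, 0], [0, 0, 0, 0.07, 0], [0, 0, 0, 0, 0]]])

```text
t: 8.58
tool_pos: [550.2, 299.6, 199.6]
tool_rot: [3.139, 0.003, -0.148]
contact_force: [1.0, 0.8, 0.8]
grip_width: 0.5
grasp_force: 0.0
```

Request:
send_rows(steps=[[[-0.6, 0.01, 0, -0.02, 0], [-0.6, 0, 0, 0, 0], [-0.6, 0, 0, 0, 0], [-0.6, 0, 0, 0, 0], [-0.6, 0, 0, 0, 0], [-0.6, 0, 0, 0, 0], [-0.6, 0, 0, 0, 0]]])

```text
t: 9.17
tool_pos: [552.0, 299.8, 202.8]
tool_rot: [-3.141, -0.0, -0.148]
contact_force: [0.2, 0.3, 0.6]
grip_width: 0.307
grasp_force: 20.0
```

Request:
send_rows(steps=[[[-0.6, 0, 0, -0.3, 0], [-0.6, 0, 0, -0.3, 0], [-0.6, -0.015, 0.38, 0, 0], [-0.6, -0.015, 0.38, 0, 0], [-0.6, -0.015, 0.38, 0, 0], [-0.6, -0.015, 0.38, 0, 0], [-0.6, -0.015, 0.38, 0, 0], [-0.6, -0.015, 0.38, 0, 0], [-0.6, -0.015, 0.38, 0, 0], [-0.6, -0.015, 0.38, 0, 0]]])

```text
t: 10.0
tool_pos: [494.4, -0.9, 262.9]
tool_rot: [3.141, -0.0, -0.148]
contact_force: [0.5, -0.6, -0.6]
grip_width: 0.302
grasp_force: 20.0
```

Request:
send_rows(steps=[[[-0.6, 0, 0, 0, 0], [-0.6, 0, 0, 0, 0], [-0.6, 0, 0, 0.2, 0], [-0.6, 0, 0, 0.1, 0], [-0.6, 0, 0, 0, 0], [-0.6, 0, 0, 0, 0]]])

```text
t: 10.5
tool_pos: [495.1, 1.9, 232.3]
tool_rot: [-3.141, 0.002, -0.146]
contact_force: [0.1, 1.2, -0.5]
grip_width: 0.308
grasp_force: 20.0
```

Request:
send_rows(steps=[[[-0.6, 0, 0.02, 0.15, 0], [-0.6, 0, 0, 0.1, 0], [-0.6, 0, 0, 0, 0], [-0.6, 0, 0, 0, 0]]])

```text
t: 10.83
tool_pos: [494.9, -0.8, 207.6]
tool_rot: [-3.141, 0.001, -0.148]
contact_force: [0.1, -0.6, -0.6]
grip_width: 0.306
grasp_force: 20.0
```

Request:
send_rows(steps=[[[-0.1, 0, 0, 0, 0], [-0.1, 0, 0, 0, 0], [-0.1, 0, 0, 0, 0], [-0.1, 0, 0, 0, 0], [-0.1, 0, 0, -0.15, 0], [-0.1, 0, 0, -0.25, 0], [-0.1, 0, 0, -0.25, 0], [-0.1, 0, 0, 0, 0]]])

```text
t: 11.5
tool_pos: [496.6, -0.8, 277.4]
tool_rot: [-3.141, -0.007, -0.148]
contact_force: [0.8, -0.4, 1.3]
grip_width: 0.452
grasp_force: 0.0
```

Request:
send_rows(steps=[[[0, 0.075, -0.38, 0, 0], [0, 0.075, -0.38, 0, 0], [0, 0.075, -0.38, 0, 0], [0, 0.075, -0.38, 0, 0], [0, 0.075, -0.38, 0, 0], [0, 0.075, -0.38, 0, 0], [0, 0.075, -0.38, 0, 0], [0, 0.075, -0.39, 0, 0], [0, 0, 0, 0, 0], [0, 0, 0, 0.2, 0]]])

```text
t: 12.33
tool_pos: [599.9, 296.0, 255.8]
tool_rot: [-3.136, -0.004, -0.144]
contact_force: [1.1, 0.4, 0.9]
grip_width: 0.499
grasp_force: 0.0
```

Request:
send_rows(steps=[[[0, 0, 0, 0.2, 0], [0, 0, 0, 0.15, 0], [0, 0, 0, 0.15, 0], [0, 0, 0, 0, 0], [0, 0, 0, 0, 0]]])

```text
t: 12.75
tool_pos: [599.3, 291.5, 202.4]
tool_rot: [3.141, 0.001, -0.148]
contact_force: [0.1, 0.3, 0.1]
grip_width: 0.499
grasp_force: 0.0
```

Request:
send_rows(steps=[[[-0.6, 0.01, 0, 0, 0], [-0.6, 0, 0, 0, 0], [-0.6, 0, 0, 0, 0], [-0.6, 0, 0, 0, 0], [-0.6, 0, 0, 0, 0], [-0.6, 0, 0, 0, 0]]])

```text
t: 13.25
tool_pos: [600.6, 291.7, 203.5]
tool_rot: [-3.141, -0.001, -0.148]
contact_force: [0.3, 0.3, 3.3]
grip_width: 0.309
grasp_force: 20.0
```

Request:
send_rows(steps=[[[-0.6, 0, 0, -0.3, 0], [-0.6, 0, 0, -0.3, 0], [-0.6, 0.055, 0.33, 0, 0], [-0.6, 0.055, 0.33, 0, 0], [-0.6, 0.055, 0.33, 0, 0], [-0.6, 0.055, 0.33, 0, 0], [-0.6, 0.055, 0.33, 0, 0], [-0.6, 0.055, 0.33, 0, 0], [-0.6, 0.055, 0.33, 0, 0], [-0.6, 0, 0, 0, 0]]])

```text
t: 14.08
tool_pos: [604.7, 48.6, 262.2]
tool_rot: [3.137, 0.0, -0.157]
contact_force: [-0.7, -1.3, -0.9]
grip_width: 0.307
grasp_force: 20.0
```

Request:
send_rows(steps=[[[-0.6, 0, 0, 0, 0], [-0.6, 0, 0, 0, 0], [-0.6, 0, 0, 0.2, 0], [-0.6, 0, 0, 0.1, 0], [-0.6, 0, 0, 0, 0], [-0.6, 0, 0, 0, 0]]])

```text
t: 14.58
tool_pos: [603.9, 58.4, 232.1]
tool_rot: [-3.142, 0.002, -0.146]
contact_force: [0.2, 0.0, -0.9]
grip_width: 0.31
grasp_force: 20.0
```

Request:
send_rows(steps=[[[-0.6, 0, 0, 0.15, 0], [-0.6, 0, 0, 0.1, 0], [-0.6, 0, 0, 0, 0], [-0.6, 0, 0, 0, 0]]])

```text
t: 14.92
tool_pos: [604.1, 57.6, 207.6]
tool_rot: [3.141, 0.001, -0.148]
contact_force: [-0.2, 0.3, -1.9]
grip_width: 0.305
grasp_force: 20.0
```

Request:
send_rows(steps=[[[-0.15, 0, 0, 0, 0], [-0.15, 0, 0, 0, 0], [-0.15, 0, 0, 0, 0], [-0.15, 0, 0, 0, 0], [-0.15, 0, 0, -0.15, 0], [-0.15, 0, 0, -0.25, 0], [-0.15, 0, 0, -0.35, 0], [-0.15, 0, 0, -0.35, 0], [-0.15, 0, 0, -0.35, 0], [-0.15, 0, 0, 0, 0]]])

```text
t: 15.75
tool_pos: [605.9, 58.1, 360.9]
tool_rot: [-3.139, -0.011, -0.148]
contact_force: [0.8, 0.3, 0.9]
grip_width: 0.425
grasp_force: 0.0
```

Request:
send_rows(steps=[[[0, -0.12, -0.155, 0.13, 0], [0, -0.12, -0.155, 0.13, 0], [0, -0.12, -0.155, 0.13, 0], [0, -0.12, -0.155, 0.13, 0], [0, 0, 0, 0, 0], [0, 0, 0, 0, 0], [0, 0, 0, 0, 0], [0, 0, 0, 0, 0]]])

```text
t: 16.42
tool_pos: [566.7, 124.8, 301.4]
tool_rot: [-3.142, -0.001, -0.15]
contact_force: [0.8, -0.8, -0.0]
grip_width: 0.5
grasp_force: 0.0
```

```bash
python3 - <<'E'
from h import *
import pickle
im,k=grab("wrist");pickle.dump(k,open("k4.pkl","wb"));cv2.imwrite("pics/w4.png",im)
print(k["s"]["tool_pos"],k["s"]["tool_rot"],proj(k,[605.4,120,34]))
a=cv2.resize(im[:290],(400,181));im2,_=grab("scene")
cv2.imwrite("pics/c2.png",np.hstack([cv2.resize(im,(400,300)),cv2.resize(im2[200:365,200:420],(400,300))]))
E
```

```text
[566.72223297 124.79350004 301.42442621] [-3.14157555e+00 -1.30039063e-03 -1.49538511e-01] [324.25449363 184.722425  ]
```

View pics/c2.png

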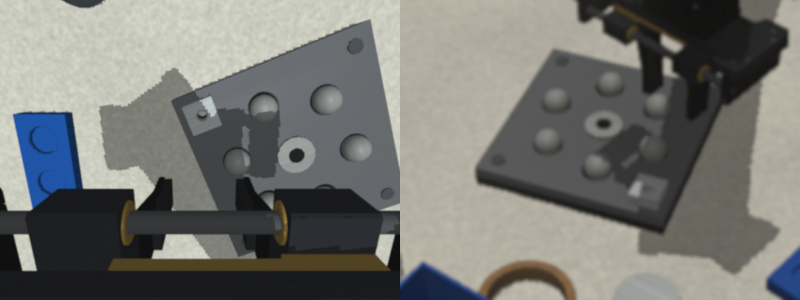

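The picture shows all six pockets filled; the lock hole sits at about (323,183) in the full wrist image.

```bash
python3 - <<'E'
from h import *
import pickle
k=pickle.load(open("k4.pkl","rb"));g=cv2.cvtColor(cv2.imread("pics/w4.png"),cv2.COLOR_BGR2GRAY)
print(g[170:198:2,308:340:2])
T=np.eye(4);T[:3,:3]=R.from_euler('xyz',[3.1415,0,-.148]).as_matrix();T[:3,3]=[634.6,-264.8,404.4]
k1=dict(k,M=T@k["extra"]["T_tool_cam"]);print("pin",ray(k1,340,251,54),"stand",ray(k1,344,247,32))
E
```

```text
[[118 120 120 121 121 121 121 121 120 128 181 196 197 198 199 199]
 [120 121 121 121 121 120 119 119 119 122 163 198 199 199 198 198]
 [121 121 121 120 119 119 118 119 120 120 143 173 190 197 197 197]
 [120 119 119 119 118 114 108 106 106 109 116 122 162 196 195 193]
 [120 119 120 119 110 106 112 117 118 113 104 109 153 192 192 193]
 [121 121 120 113 101 117 125 128 131 133 125 103 132 166 179 197]
 [121 121 117 104  79 107 125 129 131 132 121  91 105 120 157 198]
 [119 119 115 100  60  61 103 118 123 111  75  64 101 117 157 198]
 [119 119 114 101  71  42  44  56  62  46  40  72 103 117 144 170]
 [118 117 114 107  87  64  49  40  40  46  62  89 110 119 124 125]
 [117 118 118 112 102  86  73  67  65  73  85 102 115 122 123 122]
 [120 120 121 117 112 105  94  90  89  93 103 112 118 121 120 119]
 [120 120 120 121 119 118 114 109 107 110 114 117 119 119 118 118]
 [119 121 122 123 123 122 120 118 116 117 118 118 119 118 119 119]]
pin [ 602.03267703 -271.96650512] stand [ 597.91608011 -275.74605024]
```

Request:
send_rows(steps=[[[0, 0.05, 0.385, -0.02, 0], [0, 0.05, 0.385, -0.02, 0], [0, 0.05, 0.385, -0.02, 0], [0, 0.05, 0.385, -0.02, 0], [0, 0.05, 0.385, -0.02, 0], [0, 0.05, 0.385, -0.02, 0], [0, 0.05, 0.385, -0.02, 0], [0, 0.05, 0.385, -0.02, 0], [0, 0.05, 0.385, -0.02, 0], [0, 0.05, 0.385, -0.02, 0]]])

```text
t: 17.35
tool_pos: [558.2, -265.1, 321.4]
tool_rot: [3.141, -0.001, -0.149]
contact_force: [1.2, -0.0, -0.6]
grip_width: 0.499
grasp_force: 0.0
```

Request:
send_rows(steps=[[[0, 0, 0, 0, 0], [0, 0, 0, 0, 0], [0, 0, 0, 0, 0], [0, 0, 0, 0, 0]]])

```text
t: 17.68
tool_pos: [559.0, -261.1, 320.9]
tool_rot: [-3.141, -0.0, -0.147]
contact_force: [-0.1, -0.1, -0.3]
grip_width: 0.498
grasp_force: 0.0
```

```bash
python3 - <<'E'
from h import *
import pickle
im,k=grab("wrist");pickle.dump(k,open("k5.pkl","wb"));cv2.imwrite("pics/w5.png",im)
print(k["s"]["tool_pos"],k["s"]["tool_rot"])
k4=pickle.load(open("k4.pkl","rb"));print("hole",ray(k4,323,184,34))
cv2.imwrite("pics/c3.png",cv2.resize(im[100:290,230:430],(600,570),interpolation=cv2.INTER_NEAREST))
E
```

```text
[ 558.98929506 -261.14042037  320.87852757] [-3.14092165e+00 -2.11542343e-04 -1.46554872e-01]
hole [605.94604292 120.68399699]
```

View pics/c3.png

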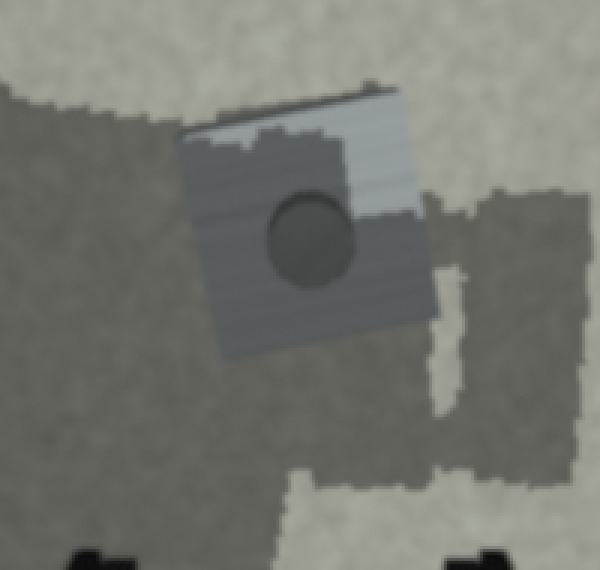

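The crop shows the pin head's top face centred at full-image pixel (334,181), and the stand top centred at (333,175).

```bash
python3 - <<'E'
from h import *
import pickle
k=pickle.load(open("k5.pkl","rb"));print("pin",ray(k,333.8,181.2,54),"stand",ray(k,333.2,175,32))
p=ray(k,333.8,181.2,54);y=-.148;d=p-k["s"]["tool_pos"][:2]
print("tool d",d@[np.cos(y),np.sin(y)],d@[np.sin(y),-np.cos(y)])
E
```

```text
pin [ 598.78114851 -271.61412062] stand [ 599.47015675 -271.69182975]
tool d 40.90130287396566 4.491483159555603
```

Request:
send_rows(steps=[[[0, 0.2, 0.02, 0, 0], [0, 0.21, 0.025, 0.1, 0], [0, 0, 0, 0.25, 0], [0, 0, 0, 0.25, 0], [0, 0, 0, 0.25, 0], [0, 0, 0, 0.17, 0], [0, 0, 0, 0, 0], [0, 0, 0, 0, 0], [0, 0, 0, 0, 0]]])

```text
t: 18.48
tool_pos: [598.9, -271.9, 219.2]
tool_rot: [-3.141, -0.0, -0.147]
contact_force: [-0.6, -0.6, -0.2]
grip_width: 0.498
grasp_force: 0.0
```

Request:
send_rows(steps=[[[-0.9, 0, 0, 0.01, 0], [-0.9, 0, 0, 0, 0], [-0.9, 0, 0, 0, 0], [-0.9, 0, 0, 0, 0], [-0.9, 0, 0, 0, 0], [-0.9, 0, 0, 0, 0], [-0.9, 0, 0, 0, 0], [-0.9, 0, 0, 0, 0]]], force=30)

```text
t: 19.15
tool_pos: [598.7, -272.5, 218.0]
tool_rot: [-3.141, -0.0, -0.148]
contact_force: [-1.2, 3.0, 4.0]
grip_width: 0.195
grasp_force: 30.0
```

```bash
python3 - <<'E'
from h import *
for i in range(3):
    camera("scene");s=read_state();print(s["tool_pos"],s["tool_rot"],s["contact_force"],s["grip_width"])
E
```

```text
[ 598.72425645 -272.47626215  218.0122619 ] [-3.14108840e+00 -2.25663115e-04 -1.47700985e-01] [-0.40723219  3.29575692  4.26547673] 0.1947735931649812
[ 598.73875337 -272.48662547  218.00516003] [-3.14110180e+00 -2.60044771e-04 -1.47709801e-01] [0.16138199 4.14391319 4.03821349] 0.19369014368894316
[ 598.71767118 -272.47832335  217.9811782 ] [-3.14111133e+00 -1.73415360e-04 -1.47685998e-01] [-0.2882203   4.01422147  4.91947144] 0.19573236421304352
```

Request:
send_rows(steps=[[[-0.9, 0, 0, -0.1, 0], [-0.9, 0, 0, -0.2, 0], [-0.9, 0, 0, -0.2, 0], [-0.9, 0, 0, -0.2, 0], [-0.9, 0, -0.1, 0, 0], [-0.9, -0.04, -0.25, 0, 0], [-0.9, -0.04, -0.32, 0, 0], [-0.9, -0.04, -0.32, 0, 0], [-0.9, -0.04, -0.32, 0, 0], [-0.9, -0.05, -0.32, 0, 0]]])

```text
t: 20.13
tool_pos: [601.6, -107.5, 287.9]
tool_rot: [3.141, -0.0, -0.149]
contact_force: [0.8, 0.9, -0.4]
grip_width: 0.197
grasp_force: 30.0
```

Request:
send_rows(steps=[[[-0.9, -0.05, -0.32, 0, 0], [-0.9, -0.05, -0.32, 0, 0], [-0.9, -0.05, -0.32, 0, 0], [-0.9, -0.05, -0.32, 0, 0], [-0.9, -0.05, -0.32, 0, 0], [-0.9, -0.05, -0.32, 0, 0], [-0.9, -0.05, -0.35, 0, 0], [-0.9, 0, 0, 0, 0], [-0.9, 0, 0, 0, 0], [-0.9, 0, 0, 0, 0]]])

```text
t: 20.97
tool_pos: [600.7, 120.6, 287.7]
tool_rot: [3.141, -0.0, -0.148]
contact_force: [0.0, -0.9, -0.1]
grip_width: 0.196
grasp_force: 30.0
```

Request:
send_rows(steps=[[[-0.9, 0, 0, 0, 0], [-0.9, 0, 0, 0, 0], [-0.9, 0, 0, 0, 0], [-0.9, 0, 0, 0, 0]]])

```text
t: 21.3
tool_pos: [600.8, 120.2, 287.8]
tool_rot: [3.141, -0.0, -0.149]
contact_force: [-0.3, -0.6, -0.2]
grip_width: 0.195
grasp_force: 30.0
```

Request:
send_rows(steps=[[[-0.9, 0.05, -0.01, 0, 0], [-0.9, 0, 0, 0.15, 0], [-0.9, 0, 0, 0.15, 0], [-0.9, 0, 0, 0.05, 0], [-0.9, 0, 0, 0, 0], [-0.9, 0, 0, 0, 0], [-0.9, 0, 0, 0, 0], [-0.9, 0, 0, 0, 0]]])

```text
t: 21.97
tool_pos: [606.2, 121.5, 253.8]
tool_rot: [-3.141, -0.001, -0.148]
contact_force: [0.4, -0.9, -1.1]
grip_width: 0.197
grasp_force: 30.0
```

```bash
python3 - <<'E'
from h import *
s=read_state();print(s["tool_pos"],s["tool_rot"],s["contact_force"])
a=[]
for n in("scene","side"):
    im,k=grab(n);u,v=proj(k,[605.8,120.5,40]).astype(int);print(n,proj(k,[605.8,120.5,34]))
    a.append(cv2.resize(im[v-40:v+35,u-50:u+50],(400,300),interpolation=cv2.INTER_CUBIC))
cv2.imwrite("pics/c4.png",np.hstack(a))
E
```

```text
[606.15004765 121.48853639 253.75109486] [-3.14108192e+00 -1.32618653e-03 -1.48067012e-01] [ 0.41861954 -0.91951062 -1.08554147]
scene [335.84836414 302.49271565]
side [251.35383039 267.22180651]
```

View pics/c4.png

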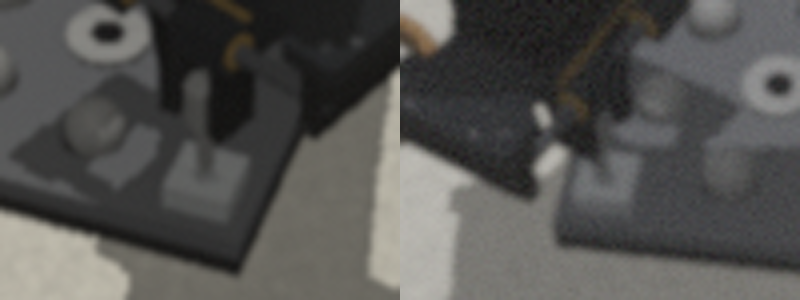

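The pin hangs upright, its tip over the middle of the lock boss in both views ((208,172) left, (605,183) right).

Request:
send_rows(steps=[[[-0.9, 0, 0.01, 0.02, 0], [-0.9, 0, 0, 0.03, 0], [-0.9, 0, 0, 0.03, 0], [-0.9, 0, 0, 0.02, 0], [-0.9, 0, 0, 0, 0], [-0.9, 0, 0, 0, 0]]])

```text
t: 22.57
tool_pos: [605.6, 120.4, 242.5]
tool_rot: [3.141, 0.001, -0.148]
contact_force: [-0.4, 0.4, 0.6]
grip_width: 0.196
grasp_force: 30.0
```

The tip is inside the hole with no force.

Request:
send_rows(steps=[[[-0.9, 0, 0, 0.05, 0], [-0.9, 0, 0, 0.05, 0], [-0.9, 0, 0, 0.05, 0], [-0.9, 0, 0, 0.04, 0], [-0.9, 0, 0, 0.03, 0], [-0.9, 0, 0, 0, 0], [-0.9, 0, 0, 0, 0]]])

```text
t: 23.15
tool_pos: [605.6, 120.4, 220.6]
tool_rot: [-3.142, 0.0, -0.148]
contact_force: [-0.0, 0.3, -0.5]
grip_width: 0.194
grasp_force: 30.0
```

Request:
send_rows(steps=[[[-0.2, 0, 0, 0, 0], [-0.2, 0, 0, 0, 0], [-0.2, 0, 0, 0, 0], [-0.2, 0, 0, 0, 0], [-0.2, 0, 0, 0, 0], [-0.2, 0, 0, -0.15, 0], [-0.2, 0, 0, -0.25, 0], [-0.2, 0, 0, -0.3, 0], [-0.2, 0, 0, -0.3, 0]]])

```text
t: 23.9
tool_pos: [605.3, 120.3, 321.5]
tool_rot: [3.141, 0.001, -0.148]
contact_force: [0.5, 0.6, -0.0]
grip_width: 0.399
grasp_force: 0.0
```

Request:
send_rows(steps=[[[0, -0.3, 0, 0, 0], [0, -0.3, 0, 0, 0], [0, -0.3, 0, 0, 0], [0, 0, 0, 0, 0], [0, 0, 0, 0, 0], [0, 0, 0, 0, 0], [0, 0, 0, 0, 0]]])

```text
t: 24.48
tool_pos: [517.4, 133.3, 320.9]
tool_rot: [-3.141, -0.0, -0.149]
contact_force: [-0.0, 0.2, 1.0]
grip_width: 0.503
grasp_force: 0.0
```

```bash
python3 - <<'E'
from h import *
s=read_state();print(s["tool_pos"],s["grip_width"],s["contact_force"])
im,_=grab("wrist");im2,_=grab("scene")
cv2.imwrite("pics/c5.png",np.hstack([cv2.resize(im,(400,300)),cv2.resize(im2[200:365,200:420],(400,300))]))
E
```

```text
[517.37440511 133.29891232 320.91494966] 0.5029163630831551 [-0.02556463  0.19953231  0.97242522]
```

View pics/c5.png

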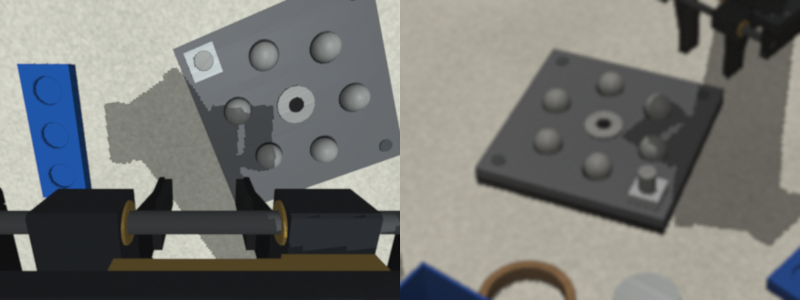

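Six balls are seated, the tray is empty, and the pin's head rests on the boss at (203,60) left and (647,180) right.

```bash
python3 -c "
from workcell import *
print(hand_in())"
```

```text
the job is handed in; nothing more can be done
None
```

The three balls went into the three empty pockets, so all six now hold one. The lock pin is fully home in the boss and released, and the job was handed in at about 24.5 s; the final pictures look right, but no verdict came back.

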